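# Swap a backup-power battery and hold the cover shut over its quarter-turn wing

### The arm

A 6-joint arm with a two-finger parallel gripper is mounted at the origin on the work surface; the furniture and walls round the work are solid. World frame = base frame: x ahead of the robot, y to its left, z up, the work surface at z = 0. Lengths are in mm, angles in rad, forces in N, time in s.
With the tool pointing down it reaches from about 300 to 775 mm from the base axis. Payload 14.6 kg.
Tool frame: the origin (TCP) lies midway between the tips of the shut fingers; the grasp point (between the pads) lies 19 mm behind it (manip.tcp_to_grasp is the distance from the TCP to the grasp point, in mm); z points along the fingers, x is the direction in which the jaws open and shut, and the axes are right-handed (so a half turn about z gives the same grasp; the last joint's range is limited). The gripper opens to 94 mm and grips with 3 to 60 N. Pads are 16 mm wide; open, the fingers measure 119 mm over their backs; the gripper's body (75 mm by 177 mm) begins 78 mm behind the grasp point.
Start: joints at [-1.37, 0.3, 1.521, -0, 1.321, -0.067], TCP at [145.529, -530.387, 205.446] pointing down, gripper open.
Joint ranges: [-3.03, 3.03], [-0.79, 2.21], [0.23, 2.52], [-1.04, 4.18], [0, 3.07], [-2.55, 2.55]. Speed limits (rad/s): [2.22, 2.22, 2.57, 3.14, 3.14, 3.14].

### API

Orientations are given as [roll, pitch, yaw] about the fixed x, y, z axes, in that order (R = Rz(yaw) Ry(pitch) Rx(roll)).
In Python, from cell import manip gives the robot as it stands.
- The arm moves only by the tool arm_command, never from a script. Its argument "steps" is a list of rows, each a list of 3 entries, a list of its own where there are three numbers: the opening, from 0 (shut) to 1 (fully open), then the shift along the tool's x, y, z in cm, then the turn about the tool's z in rad. A call has 1 to 5 rows; each row shifts and turns the commanded pose from where the row before left it, along the tool's axes as they then stand; what a row does not reach is not made up. A row lasts 1/12 s, in which the tool goes at most 41.7 mm and 7.16 degrees, less where a joint would pass 70% of its speed; a pose out of reach is approached as far as the arm can. A call with a gripper value outside its range is refused whole. The fingers move at their own pace and stop on an object; "force" is the grip in N (left out, the last holds). Time passes only in rows, so rows that do not move let the fingers close. It gives the time, the measured TCP pose, the force and the opening at its end, in the units of the state.
- manip.read_state(): the state, without advancing time (a new reading comes with each control period).
- manip.camera(name): name is "scene" or "top"; returns (picture, depth): 480x640x3 uint8, red, green, blue; 480x640 float32, mm along the optical axis (not along the pixel's ray), 0 where there is no reading.
- manip.calibration(name): a dict with "fx", "fy", "cx", "cy" (pixels), "R" (3x3) and "t" (3): a world point X has camera coordinates R X + t. Camera axes: x right, y down, z forward; pixel columns grow to the right and rows downward; lengths in mm; the calibration is good to about 2 mm. A picture is of the moment at which its call begins. calibration takes no time and is no camera call.
- manip.sign_off(): hands the job in, once; it reports no verdict.
The state is a dict: "clock": time; "joints": joint angles; "qd": joint speeds; "effort": joint torques, N m; "eef_pos": TCP position; "eef_rot": TCP orientation; "wrist_force": force on the tool from outside, world axes, zero at the start; "moment": the same for the moment, N m; "finger_gap": finger opening in mm.
Only numpy, scipy, OpenCV 4.12 (cv2) and the standard library are available. Lean on these libraries where they do the work, as an engineer would, in place of code of your own. Each camera call takes 0.05 s, during which the arm holds its last target.

### The job

The battery pack in the open white backup-power box is spent and the one in the black charger is charged: swap them, so that each stands fully home in the other's pocket. Turn the box's quarter-turn fastener until its wing lines up with the slot in the cover, then swing the cover shut over the wing and press it flat against the frame; the sprung pack under it pushes back, so finish while still holding the cover down with the fingers, ready for me to lock the fastener. Leave the tape roll, clip tub and hand stamp at the back where they are.

Things in the scene. Friction and masses are not known exactly. Their poses are not given: they have to be found in the camera images.
- spent_pack_mid (a point): centre of the spent battery pack, which starts in the box's pocket. A block 40 (its x) x 64 (its y) x 50 mm tall, black with a grey top and a pale blank label, 0.2 kg; the two packs are alike and told apart only by where they start. The centre is 25 mm above its underside; grasp it across the 40 mm faces (fingers close along its x), on the upper half.
- charged_pack_mid (a point): centre of the charged battery pack, which starts in the charger's pocket; same block, 40 (x) x 64 (y) x 50 mm, centre 25 mm above its underside.
- unit: backup-power box, fixed to the desk: white, open-topped, 124 (its x) x 156 (its y) mm, rim (the frame) 66 mm high; origin at the centre of its underside, z up, turned up to 0.2 rad. Battery bay at its -y side (37 mm beside each 40 mm face of the pack for a finger); deck with the fastener at its +y side. Cover's hinge line: along the box's x at y = -74, z = 66 mm.
- unit_bay (a point): centre of the box's pocket floor, sprung up, at (0, -18, 12) mm of the box; axes as the box. Pocket 47 (x) x 71 (y) mm, flared walls up to 14 mm above this floor. The floor carries the pack at this height (pack top 62 mm above the desk) and yields 5 mm when the closing cover's rubber pad pushes the pack down.
- charger: the charger, fixed to the desk: black block 96 (its x) x 118 (its y) x 24 mm with a flared pocket in its top; origin at the centre of its underside, turned by up to 0.3 rad.
- charger_bay (a point): centre of the charger's pocket floor, 10 mm above the desk; axes as the charger. Pocket 47 (x) x 71 (y) mm, 14 mm deep with flared walls; the floor is rigid.
- wing (a joint): angle of the fastener's wing, rad, growing anticlockwise from above: 0 = along the box's x, in line with the cover's slot. It starts at 0.85 to 1.4, so turn it clockwise by that much; range -0.4 to 1.75; it stays where left (friction 0.03 N m). The cover passes over it only within about 0.25 of 0; else it rests on the wing, about 0.18 open.
- wing_grip (a point): middle of the wing, on the fastener's upright axis at (0, 52, 80) mm of the box; its own x axis runs along the wing. The steel wing is 38 mm long, 9 mm thick (its y, the way to grip it) and stands from 72 to 87.5 mm above the desk, on a thin stem; the deck below is 60 mm and the rim round it 66 mm above the desk.
- cover (a joint): opening of the hinged metal cover, rad: 0 = flat on the frame, 1.57 = upright, more = leaning away to the box's -y; starts at 1.75 to 1.9, stop at 2.05. Hinge friction (0.11 N m, about 1 N at the free edge) holds it anywhere, but over a pack it springs about 0.07 open unless about 5 N presses at cover_press. 120 mm along the hinge, 150 mm deep, 5 mm thick, 0.12 kg.
- cover_hinge (a point): a point on the cover's hinge line, half-way along it, at (0, -74, 66) mm of the box. Axes turn with the cover: x along the hinge, y from the hinge to the free edge, z out of its outer face.
- cover_edge (a point): middle of the cover's free edge, 150 mm from the hinge line (along the cover's y), half-way through its thickness.
- cover_press (a point): the ribbed place on the cover's outer face where it is pressed down, 94 mm from the hinge line; closed it looks up, 71 mm above the desk. The slot for the wing (46 x 18 mm) begins 120 mm from the hinge line, and the wing stands 17 mm above the closed cover.
- tape_roll: roll of brown tape lying flat, 92 x 90 x 48 mm, behind the box near the wall; bystander.
- clip_tub: round dark tub of paper clips, 62 mm across, 36 mm tall, near the wall between box and charger; bystander.
- wood_stamp: wooden hand stamp standing upright, 27 x 48 x 66 mm, near the wall behind the charger; bystander.

How it is judged (in metres and radians):
On the way, in this order (a step that is already met when the one before it is completed fails the run):
1. the packs are swapped: the charged one stands in the box's pocket, the spent one in the charger's (horizontal distance between charged_pack_mid and unit_bay below 0.008 m and z of charged_pack_mid in the frame of unit below 0.041 m and horizontal distance between spent_pack_mid and charger_bay below 0.008 m and z of spent_pack_mid in the frame of charger below 0.039 m), for 0.2 s.
2. the cover lies flat on the frame over the aligned wing, pressed by the fingers (value of joint cover below 0.025 rad and value of joint wing between -0.3 and 0.3 rad and contact force between the fingers and cover above 2 N), for 0.2 s.
At the end, for the whole second after the job is handed in: Charged pack in the box, spent pack in the charger, each upright, within 8 mm of the pocket centre and fully down; the wing within 0.3 rad of the slot, the cover shut to 0.025 rad over it, and the fingers still pressing on the cover with more than 2 N (all of step 2 and horizontal distance between charged_pack_mid and unit_bay below 0.008 m and z of charged_pack_mid in the frame of unit between 0.026 and 0.036 m and horizontal distance between spent_pack_mid and charger_bay below 0.008 m and z of spent_pack_mid in the frame of charger between 0.03 and 0.039 m and angle between spent_pack_mid's own z axis and vertical below 0.1 rad and linear speed of spent_pack below 0.02 m/s); the arm keeps its last pose, push and grip.
It fails at once if the tape roll, clip tub or hand stamp is shoved more than 40 mm (distance of any of tape_roll, clip_tub, wood_stamp from where it was at the start of the episode above 0.04 m).
It also fails if it takes over 72 s, if anything falls off the work surface, if the arm or the gripper's body presses on something with over 40 N, if the wrist force passes 120 N, or if a joint passes its speed limit or range.

## Working session

There is one attempt and no reset: what is moved stays moved. The work goes in short steps, Python scripts to look and compute and a tool call to move; the robot and the scene stay as the last step left them, time stands still between calls to the robot, and variables do not carry over. Pictures are saved under pics/ and viewed, and the job is handed in when it is done.

Besides the shell and the picture viewer there is one more tool, called after "Emit:" as name(argument=value, ...), one argument or row to a line, values as JSON. arm_command: Moves the arm, as the interface text tells. Its arguments: {"type":"object","properties":{"steps":{"type":"array","items":{"type":"array"}},"force":{"type":"number"}},"required":["steps"]}

```bash
ls; mkdir -p pics
python3 - <<'E'
from cell import manip
import cv2,numpy as np
s=manip.read_state();print(s)
for n in("scene","top"):
    p,d=manip.camera(n);np.savez(f'pics/{n}0.npz',p=p,d=d)
    cv2.imwrite(f'pics/{n}0.png',p[:,:,::-1]);c=manip.calibration(n);print(n,c)
E
```

```text
pics
{'clock': 0.0, 'joints': array([-1.36961397e+00,  3.00496899e-01,  1.52157294e+00,  2.01423878e-05,
        1.32067143e+00, -6.66049662e-02]), 'qd': array([ 0.00032081, -0.00089075,  0.00068447,  0.00023508,  0.00063909,
        0.00070139]), 'effort': array([-2.85621798e-03, -5.31816173e+01, -3.52744102e+01,  7.07436260e-02,
        2.43473402e-02, -5.43537840e-05]), 'eef_pos': array([ 145.47820084, -530.14983086,  204.87561428]), 'eef_rot': array([-3.14149674e+00,  1.14477325e-03, -1.30301395e+00]), 'wrist_force': array([ 0.16206039, -0.83442909, -0.43130179]), 'moment': array([-0.06339913,  0.00709729, -0.029013  ]), 'finger_gap': 93.65377927985676}
scene {'fx': 526.9542301988073, 'fy': 526.9542301988073, 'cx': 323.0883622757008, 'cy': 233.91979392371965, 'R': array([[-0.75037893, -0.66083578,  0.01508396],
       [-0.32709725,  0.35139564, -0.87722773],
       [ 0.57440303, -0.66318714, -0.47983745]]), 't': array([447.77682442, 221.81485045, 701.48219887])}
top {'fx': 442.80990773128866, 'fy': 442.80990773128866, 'cx': 320.01031661185476, 'cy': 234.46188386221058, 'R': array([[-0.01728554, -0.99949123,  0.02680461],
       [-0.99406933,  0.01430066, -0.10780378],
       [ 0.10736561, -0.02850909, -0.99381078]]), 't': array([ 93.00683132, 518.27069801, 894.62792969])}
```

View pics/top0.png

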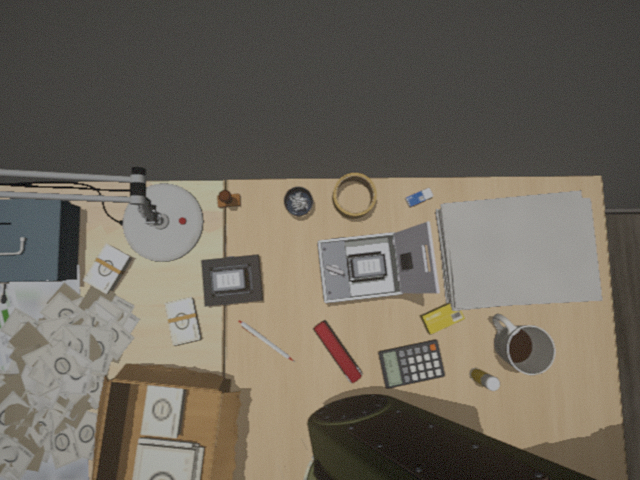

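View pics/scene0.png

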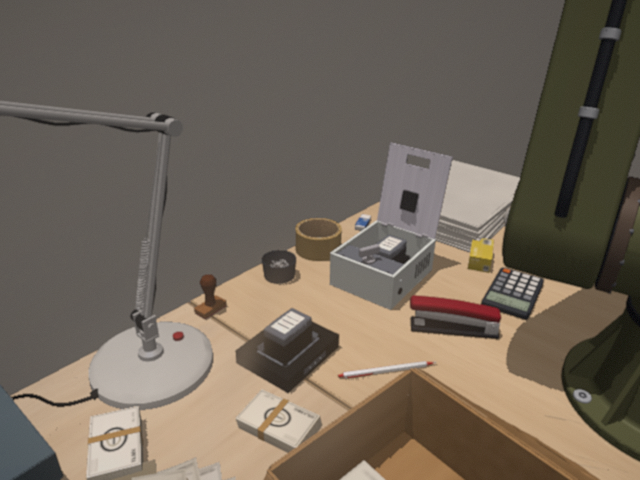

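```bash
cat > h.py <<'E'
import numpy as np,cv2
from cell import manip
def bp(n,u,v,z):
    c=manip.calibration(n);R,t=c['R'],c['t']
    r=R.T@np.array([(u-c['cx'])/c['fx'],(v-c['cy'])/c['fy'],1]);o=-R.T@t
    return o+r*(z-o[2])/r[2]
def proj(n,X):
    c=manip.calibration(n);X=np.atleast_2d(X);p=X@c['R'].T+c['t']
    return np.c_[c['fx']*p[:,0]/p[:,2]+c['cx'],c['fy']*p[:,1]/p[:,2]+c['cy']]
def cloud(n,d):
    c=manip.calibration(n);v,u=np.mgrid[:480,:640]
    P=np.stack([(u-c['cx'])/c['fx']*d,(v-c['cy'])/c['fy']*d,d],-1)
    return (P-c['t'])@c['R']
E
python3 - <<'E'
import cv2,numpy as np
p=np.load('pics/top0.npz')['p'][:,:,::-1]
a=cv2.resize(p[215:315,300:450],None,fx=5,fy=5,interpolation=cv2.INTER_CUBIC)
b=cv2.resize(p[240:320,190:280],None,fx=6,fy=6,interpolation=cv2.INTER_CUBIC)
cv2.imwrite('pics/a.png',np.clip(a*1.3,0,255));cv2.imwrite('pics/b.png',np.clip(b*1.8,0,255))
E
```

```text
[ WARN:0@0.094] global loadsave.cpp:1063 imwrite_ Unsupported depth image for selected encoder is fallbacked to CV_8U.
```

View pics/a.png

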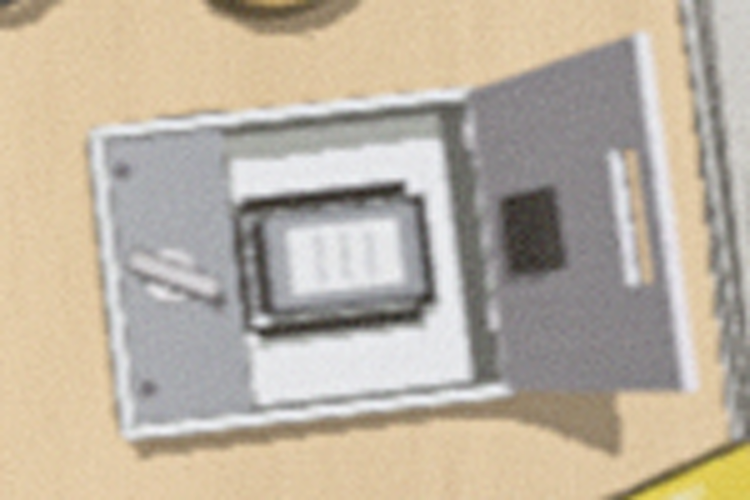

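View pics/b.png

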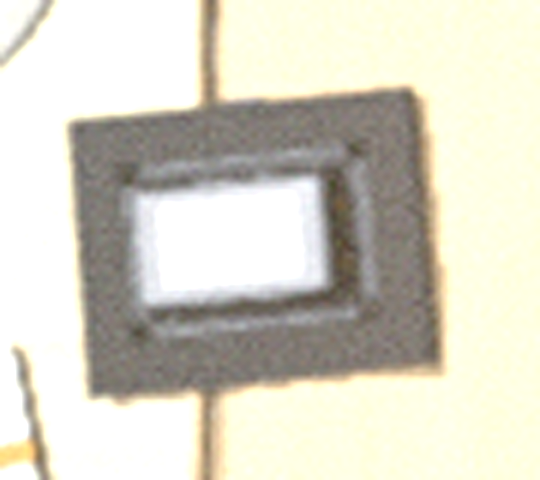

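```bash
cat > fit.py <<'E'
from h import *
from scipy.optimize import least_squares
def fit(cam,px,mod,z,x0):
    def f(q):
        c,s=np.cos(q[2]),np.sin(q[2]);X=np.c_[q[0]+c*mod[:,0]-s*mod[:,1],q[1]+s*mod[:,0]+c*mod[:,1],np.full(len(mod),z)]
        return (proj(cam,X)-px).ravel()
    r=least_squares(f,x0,x_scale=[10,10,.1]);return r.x,np.sqrt(r.cost*2/len(px))
E
python3 - <<'E'
from fit import *
ra=lambda P:(np.array(P,float)+.5)/5-.5+[300,215]
rb=lambda P:(np.array(P,float)+.5)/6-.5+[190,240]
rect=lambda a,b:np.array([[a,b],[a,-b],[-a,-b],[-a,b]])/2
# order: (+x,+y),(+x,-y),(-x,-y),(-x,+y); left=+y, up=+x
# box: the two +y corners and rim edges
px=ra([[90,130],[125,438]]);print(fit('top',px,np.array([[62,78],[-62,78.]]),66,[560,-100,.1]))
px=ra([[90,130],[470,90],[508,390],[125,438]]);print('box',fit('top',px,rect(124,156),66,[560,-100,.1]))
px=ra([[258,210],[418,195],[430,300],[270,312]]);print('pack u',fit('top',px,rect(40,64),62,[560,-100,.1]))
px=rb([[70,122],[412,90],[440,368],[92,395]]);print('chg',fit('top',px,rect(96,118),24,[560,200,.1]))
px=rb([[135,183],[322,177],[328,292],[148,306]]);
for i in px: print(bp('top',*i,60))
for u,v in [[130,262],[220,290]]: print('wing',bp('top',*ra([[u,v]])[0],87))
for f in ('top','scene'):
    d=np.load(f'pics/{f}0.npz')['d'];P=cloud(f,d)
    for (nm,c,r) in (('box',(560,-100),60),('chg',(560,200),40)):
        pass
d=np.load('pics/top0.npz')['d'];P=cloud('top',d)
for u,v in[(232,281),(367,267),(210,300),(320,270),(335,270),(350,257),(425,235),(410,262),(380,292)]:print(u,v,P[v,u])
E
```

```text
(array([4.50027853e+02, 7.42838063e+00, 9.60048404e-02]), np.float64(0.5106192425326532))
box (array([4.50027875e+02, 9.05791823e+00, 9.61793827e-02]), np.float64(1.1810230063673768))
pack u (array([ 4.52467948e+02, -9.56327549e+00,  7.30279557e-02]), np.float64(0.4266817790836548))
chg (array([4.28414354e+02, 2.67293820e+02, 7.86604715e-02]), np.float64(0.696624441584705))
[448.39943181 300.18120478  60.        ]
[449.35914693 238.8975671   60.        ]
[411.65578466 236.88624146  60.        ]
[408.13724884 295.59427466  60.        ]
wing [449.88518538  76.81766637  87.        ]
wing [438.54049512  42.2826378   87.        ]
232 281 [426.27257861 260.80641176  60.88568146]
367 267 [449.4298117   -6.81423349  60.69210507]
210 300 [388.66885011 311.79870146  23.016472  ]
320 270 [446.75318495  85.28587108  -2.38541108]
335 270 [443.7528439  58.9235005  89.2930205]
350 257 [472.23524034  22.64818553  18.83107959]
425 235 [497.51110249 -88.60686189 199.70596574]
410 262 [454.64541823 -75.00696424 140.08681684]
380 292 [398.16467467 -40.55719573   3.01614871]
```

```bash
cat > ov.py <<'E'
from h import *
def draw(img,cam,S,tag,off,q,mod,z,col):
    c,s=np.cos(q[2]),np.sin(q[2])
    X=np.c_[q[0]+c*mod[:,0]-s*mod[:,1],q[1]+s*mod[:,0]+c*mod[:,1],np.full(len(mod),z)]
    p=((proj(cam,X)-off+.5)*S).astype(int);cv2.polylines(img,[p],True,col,1)
rect=lambda a,b,cy=0:np.array([[a,b],[a,-b],[-a,-b],[-a,b]])/2+[0,cy]
E
python3 - <<'E'
from ov import *
B=(450,8.3,.096);C=(428.4,267.5,.078)
out=[]
for cam,o,w in(('scene',(320,130),(130,180)),('scene',(225,295),(130,100)),('top',(310,215),(130,100)),('top',(190,240),(130,80))):
    p=np.load(f'pics/{cam}0.npz')['p'][:,:,::-1];S=5 if w[1]<150 else 4
    im=cv2.resize(p[o[1]:o[1]+w[1],o[0]:o[0]+w[0]],None,fx=S,fy=S,interpolation=cv2.INTER_CUBIC);im=np.clip(im*1.4,0,255).astype(np.uint8)
    for q,m,z,c in((B,rect(124,156),66,(0,0,255)),(B,rect(40,64,-18),62,(0,255,0)),(C,rect(96,118),24,(0,0,255)),(C,rect(40,64),60,(0,255,0)),((B[0]-52*.096,B[1]+51.8,.096+1.16),rect(38,9),87.5,(255,0,0))): draw(im,cam,S,0,np.array(o),q,m,z,c)
    out.append(im)
cv2.imwrite('pics/o1.png',out[0][:600]);
h=np.vstack([out[1],out[2][:,:650]]);cv2.imwrite('pics/o2.png',cv2.resize(h,None,fx=.6,fy=.6) if 0 else out[1]);cv2.imwrite('pics/o3.png',out[2]);cv2.imwrite('pics/o4.png',out[3])
E
```

```text
(no output)
```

View pics/o1.png

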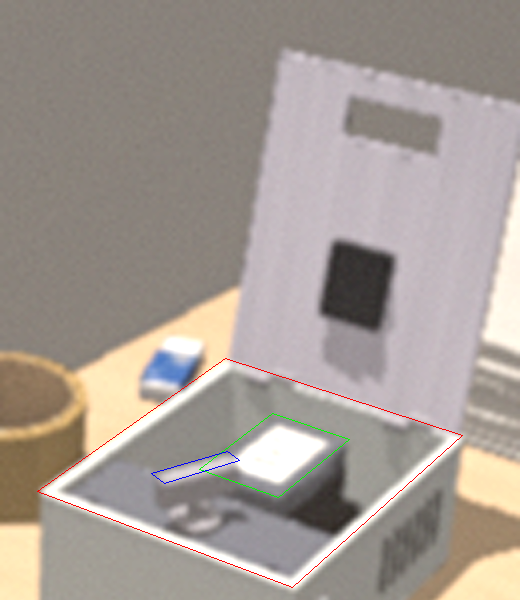

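View pics/o2.png

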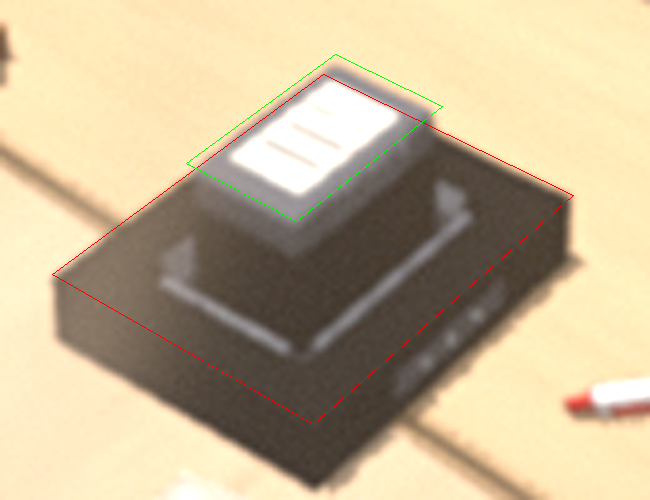

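View pics/o3.png

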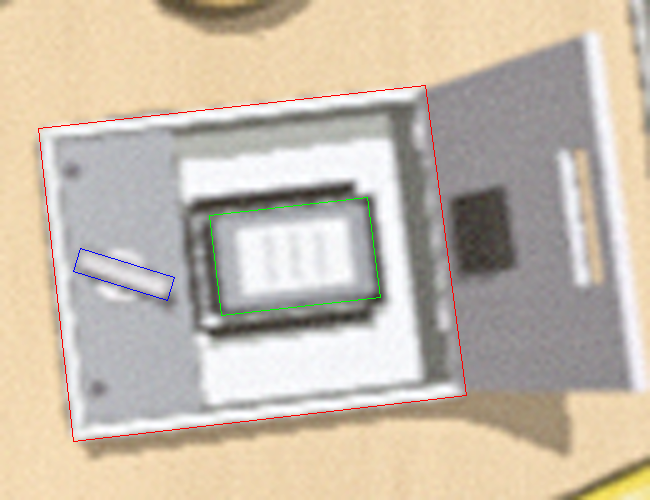

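View pics/o4.png

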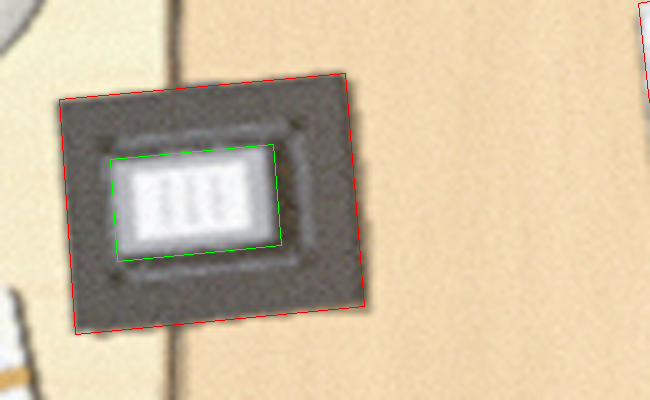

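```bash
cat > go.py <<'E'
import sys
from h import *
def to(x,y,z,yaw=None):
    s=manip.read_state();p=s['eef_pos'];a=s['eef_rot'][2]
    d=np.array([x,y])-p[:2];b=a
    L=np.array([np.cos(b)*d[0]+np.sin(b)*d[1],np.sin(b)*d[0]-np.cos(b)*d[1]])/10
    dy=0 if yaw is None else -((yaw-a+np.pi)%(2*np.pi)-np.pi)
    print('t%.2f'%s['clock'],'pos',p.round(1),'rot',s['eef_rot'].round(3),'gap %.1f'%s['finger_gap'],'F',s['wrist_force'].round(1))
    print('shift cm',L.round(2),round((p[2]-z)/10,2),'turn',round(dy,3),'rows',round(max(np.hypot(*d)/40,abs(dy)/.12),1))
if __name__=='__main__': to(*map(float,sys.argv[1:]))
E
python3 - <<'E'
from h import *
d=np.load('pics/top0.npz')['d'];P=cloud('top',d).reshape(-1,3)
d=np.load('pics/scene0.npz')['d'];Q=cloud('scene',d).reshape(-1,3)
for X in(P,Q):
    X=X[np.isfinite(X).all(1)]
    m=(X[:,0]>250)&(X[:,0]<700)&(X[:,1]>150)&(X[:,1]<420)&(X[:,2]>80)
    Y=X[m]
    for y in range(150,420,30):
        k=Y[(Y[:,1]>=y)&(Y[:,1]<y+30)]
        if len(k):print(y,len(k),k.min(0).round(),k.max(0).round())
    m=(X[:,0]>420)&(X[:,0]<500)&(X[:,1]>-110)&(X[:,1]<-70)&(X[:,2]>100)&(X[:,2]<230)
    k=X[m];A=np.polyfit(k[:,2],k[:,1],1);print('cover slope',A,len(k))
    m=(abs(X[:,0]-435)<70)&(abs(X[:,1]-148)<40);print('spot',np.percentile(X[m][:,2],[2,50,98]))
E
python3 go.py 145 -530 300 0.096
```

```text
150 3637 [678. 150.  80.] [682. 180. 561.]
180 3656 [678. 180.  80.] [682. 210. 561.]
210 3667 [679. 210.  81.] [682. 240. 561.]
240 3691 [679. 240.  81.] [682. 270. 561.]
270 3696 [679. 270.  82.] [682. 300. 560.]
300 3714 [679. 300.  81.] [682. 330. 560.]
330 4449 [532. 330.  81.] [682. 360. 560.]
360 4286 [250. 360.  80.] [682. 390. 560.]
390 3926 [250. 390.  80.] [682. 420. 553.]
cover slope [ -0.22042442 -49.13763243] 1315
spot [ -3.13718316   1.09616387 942.46940397]
150 3440 [675. 150.  80.] [684. 180. 454.]
180 3688 [675. 180.  80.] [683. 210. 455.]
210 3975 [675. 210.  80.] [683. 240. 457.]
240 3898 [674. 240.  80.] [683. 270. 458.]
270 3489 [674. 270.  80.] [683. 300. 460.]
300 4157 [675. 300.  80.] [683. 330. 462.]
330 6150 [529. 330.  80.] [684. 360. 463.]
360 7310 [531. 360.  80.] [684. 390. 465.]
390 8050 [531. 390.  80.] [683. 420. 466.]
cover slope [ -0.2056234  -51.60230199] 2245
spot [-1.18279704  0.66302889  2.51087261]
t0.10 pos [ 145.5 -530.2  205. ] rot [-3.142e+00  1.000e-03 -1.303e+00] gap 93.9 F [ 0.  -0.2 -0.1]
shift cm [-0.03  0.04] -9.5 turn -1.399 rows 11.7
```

Emit:
arm_command(
  steps=[
    [0.7,[0,0,-2.5],-0.12],
    [0.7,[0,0,-2.5],-0.12],
    [0.7,[0,0,-2.5],-0.12],
    [0.7,[0,0,-2],-0.12],
    [0.7,[0,0,0],-0.12],
  ],
)

```text
clock: 0.52
eef_pos: [145.7, -531.2, 304.5]
eef_rot: [3.138, -0.004, -0.697]
wrist_force: [1.0, 0.5, 0.3]
finger_gap: 66.5
```

Emit:
arm_command(
  steps=[
    [0.7,[0,0,0],-0.12],
    [0.7,[0,0,0],-0.12],
    [0.7,[0,0,0],-0.12],
    [0.7,[0,0,0],-0.12],
    [0.7,[0,0,0],-0.12],
  ],
)

```text
clock: 0.93
eef_pos: [145.5, -530.3, 300.1]
eef_rot: [-3.141, 0.0, -0.097]
wrist_force: [-0.7, -0.9, -0.8]
finger_gap: 66.1
```

```bash
python3 go.py 452 -9.5 300 0.09
```

```text
t0.93 pos [ 145.5 -530.3  300.1] rot [-3.141  0.    -0.097] gap 66.1 F [-0.7 -0.9 -0.8]
shift cm [ 25.46 -54.8 ] 0.01 turn -0.187 rows 15.1
```

Emit:
arm_command(
  steps=[
    [0.7,[1.7,-3.65,0],0],
    [0.7,[1.7,-3.65,0],0],
    [0.7,[1.7,-3.65,0],0],
    [0.7,[1.7,-3.65,0],0],
    [0.7,[1.7,-3.65,0],0],
  ],
)

```text
clock: 1.35
eef_pos: [249.2, -355.8, 300.2]
eef_rot: [-3.141, 0.0, -0.104]
wrist_force: [0.8, -0.8, 0.2]
finger_gap: 65.6
```

Emit:
arm_command(
  steps=[
    [0.7,[1.7,-3.65,0],0],
    [0.7,[1.7,-3.65,0],0],
    [0.7,[1.7,-3.65,0],0],
    [0.7,[1.7,-3.65,0],0],
    [0.7,[1.7,-3.65,0],0],
  ],
)

```text
clock: 1.77
eef_pos: [352.5, -182.9, 300.4]
eef_rot: [3.142, -0.0, -0.103]
wrist_force: [0.2, -1.0, 1.2]
finger_gap: 65.7
```

Emit:
arm_command(
  steps=[
    [0.7,[1.7,-3.65,0],0],
    [0.7,[1.7,-3.65,0],0],
    [0.7,[1.7,-3.65,0],0],
    [0.7,[1.7,-3.65,0],0],
    [0.7,[1.7,-3.65,0],-0.1],
  ],
)

```text
clock: 2.18
eef_pos: [456.0, -9.9, 300.4]
eef_rot: [3.142, 0.0, -0.004]
wrist_force: [-0.2, -1.5, -0.4]
finger_gap: 65.5
```

Emit:
arm_command(
  steps=[
    [0.7,[0,0,0],-0.087],
    [0.7,[0,0,0],0],
    [0.7,[0,0,0],0],
  ],
)

```text
clock: 2.43
eef_pos: [455.3, -12.1, 300.1]
eef_rot: [3.142, 0.001, 0.082]
wrist_force: [-0.1, 0.6, -0.4]
finger_gap: 65.5
```

```bash
python3 go.py 452 -9.5 31 0.09
python3 - <<'E'
from h import *
p,d=manip.camera('scene');cv2.imwrite('pics/s1.png',p[:,:,::-1])
E
```

```text
t2.43 pos [455.3 -12.1 300.1] rot [3.142e+00 1.000e-03 8.200e-02] gap 65.5 F [-0.1  0.6 -0.4]
shift cm [-0.3  -0.28] 26.91 turn -0.008 rows 0.1
```

View pics/s1.png

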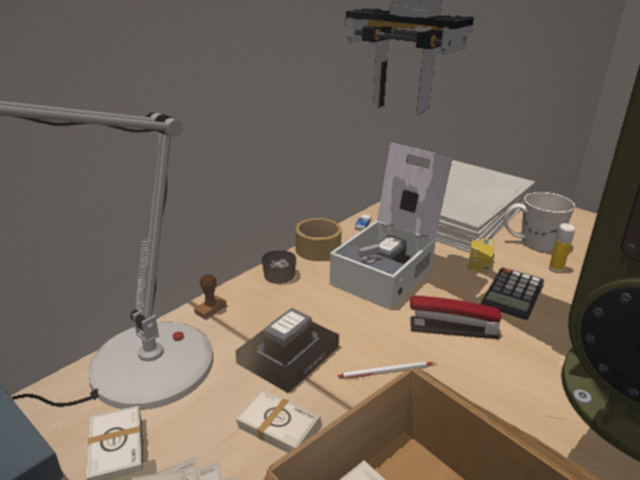

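Emit:
arm_command(
  steps=[
    [0.7,[-0.3,-0.3,4],-0.01],
    [0.7,[0,0,4],0],
    [0.7,[0,0,4],0],
    [0.7,[0,0,4],0],
    [0.7,[0,0,3],0],
  ],
)

```text
clock: 2.9
eef_pos: [450.8, -10.4, 108.0]
eef_rot: [-3.141, 0.001, 0.089]
wrist_force: [1.1, 1.0, 0.2]
finger_gap: 65.4
```

```bash
python3 go.py 452 -9.5 31 0.09
python3 - <<'E'
from h import *
p,d=manip.camera('scene');cv2.imwrite('pics/s2.png',cv2.resize(p[130:310,300:480,::-1],None,fx=3,fy=3))
E
```

```text
t2.90 pos [450.8 -10.4 108. ] rot [-3.141e+00  1.000e-03  8.900e-02] gap 65.4 F [1.1 1.  0.2]
shift cm [ 0.12 -0.08] 7.7 turn -0.001 rows 0.0
```

View pics/s2.png

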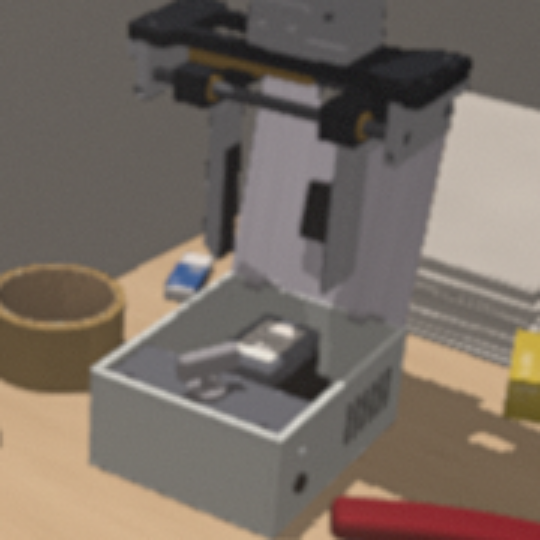

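Emit:
arm_command(
  steps=[
    [0.7,[0.1,-0.1,3],0],
    [0.7,[0,0,3],0],
    [0.7,[0,0,1.7],0],
    [0.7,[0,0,0],0],
  ],
)

```text
clock: 3.28
eef_pos: [451.7, -9.0, 31.7]
eef_rot: [-3.141, 0.004, 0.09]
wrist_force: [-0.7, -0.3, 0.9]
finger_gap: 66.0
```

Emit:
arm_command(
  steps=[
    [0.35,[0,0,0],0],
    [0.35,[0,0,0],0],
    [0.3,[0,0,0],0],
    [0.3,[0,0,0],0],
    [0.3,[0,0,0],0],
  ],
  force=25,
)

```text
clock: 3.7
eef_pos: [453.5, -8.3, 34.4]
eef_rot: [3.141, -0.001, 0.094]
wrist_force: [-1.1, -1.4, 2.8]
finger_gap: 39.5
```

Emit:
arm_command(
  steps=[
    [0.3,[0,0,0],0],
    [0.3,[0,0,-1],0],
    [0.3,[0,0,-3],0],
    [0.3,[0,0,-4],0],
    [0.3,[0,0,-3],0],
  ],
)

```text
clock: 4.12
eef_pos: [453.0, -8.1, 146.4]
eef_rot: [3.142, -0.001, 0.094]
wrist_force: [0.8, 0.2, -1.4]
finger_gap: 39.8
```

```bash
python3 go.py 432 148 21 0.09
python3 - <<'E'
from h import *
p,d=manip.camera('scene');cv2.imwrite('pics/s3.png',cv2.resize(p[130:310,300:480,::-1],None,fx=3,fy=3))
E
```

```text
t4.12 pos [453.   -8.1 146.4] rot [ 3.142e+00 -1.000e-03  9.400e-02] gap 39.8 F [ 0.8  0.2 -1.4]
shift cm [ -0.63 -15.74] 12.54 turn 0.004 rows 3.9
```

View pics/s3.png

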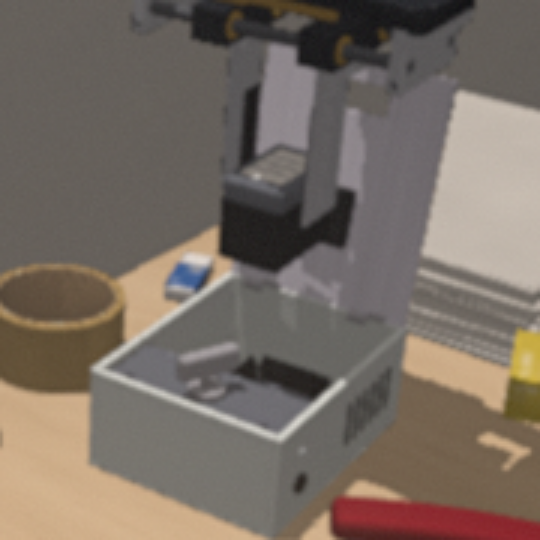

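Emit:
arm_command(
  steps=[
    [0.3,[-0.2,-4,0],0],
    [0.3,[-0.2,-4,0],0],
    [0.3,[-0.2,-4,0],0],
    [0.3,[0,-3.7,0],0],
    [0.3,[0,0,0],0],
  ],
)

```text
clock: 4.58
eef_pos: [431.3, 152.3, 143.9]
eef_rot: [-3.14, -0.0, 0.098]
wrist_force: [0.7, -0.4, -2.1]
finger_gap: 40.2
```

Emit:
arm_command(
  steps=[
    [0.3,[0,0,4],0],
    [0.3,[0,0,4],0],
    [0.3,[0,0,3],0],
    [0.3,[0,0,0.8],0],
    [0.3,[0,0,0],0],
  ],
)

```text
clock: 5.0
eef_pos: [431.1, 147.2, 24.2]
eef_rot: [3.141, 0.005, 0.094]
wrist_force: [0.3, -0.0, -1.3]
finger_gap: 39.7
```

```bash
python3 go.py 432 148 22 0.09
python3 - <<'E'
from h import *
p,d=manip.camera('scene');cv2.imwrite('pics/s4.png',cv2.resize(p[180:400,200:440,::-1],None,fx=3,fy=3)[:600])
E
```

```text
t5.00 pos [431.1 147.2  24.2] rot [3.141 0.005 0.094] gap 39.7 F [ 0.3 -0.  -1.3]
shift cm [ 0.09 -0.08] 0.22 turn 0.004 rows 0.0
```

View pics/s4.png

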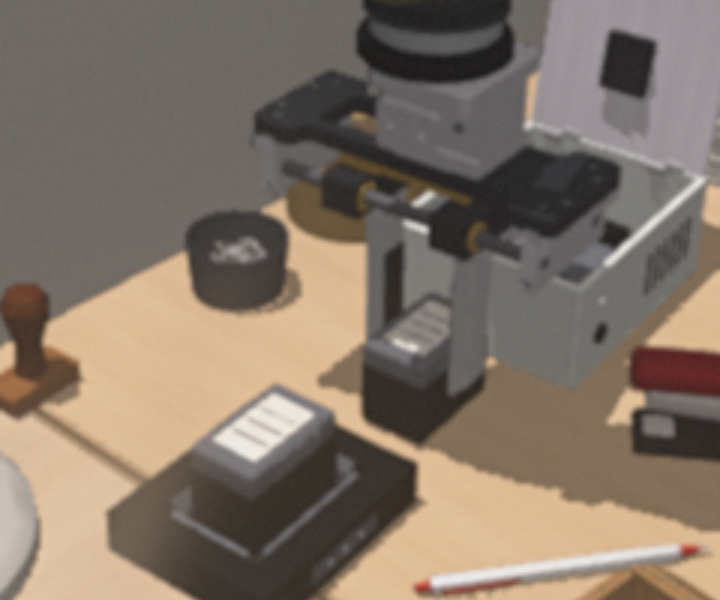

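Emit:
arm_command(
  steps=[
    [0.3,[0,0,0.2],0],
    [0.3,[0,0,0.1],0],
    [0.3,[0,0,0],0],
  ],
)

```text
clock: 5.3
eef_pos: [432.9, 147.6, 23.2]
eef_rot: [-3.141, -0.001, 0.094]
wrist_force: [0.4, 0.4, -1.8]
finger_gap: 39.8
```

Emit:
arm_command(
  steps=[
    [0.3,[0,0,0.2],0],
    [0.3,[0,0,0],0],
    [0.3,[0,0,0],0],
  ],
)

```text
clock: 5.55
eef_pos: [433.3, 147.7, 21.5]
eef_rot: [-3.141, -0.002, 0.094]
wrist_force: [-0.8, -1.4, 8.1]
finger_gap: 39.7
```

Emit:
arm_command(
  steps=[
    [0.7,[0,0,0],0],
    [0.7,[0,0,0],0],
    [0.7,[0,0,0],0],
    [0.7,[0,0,-3],0],
    [0.7,[0,0,-4],0],
  ],
)

```text
clock: 5.97
eef_pos: [430.7, 147.1, 89.0]
eef_rot: [3.141, 0.006, 0.094]
wrist_force: [1.0, -0.8, 1.0]
finger_gap: 65.4
```

Emit:
arm_command(
  steps=[
    [0.7,[0,0,-4],0],
    [0.7,[0,0,-1],0],
    [0.7,[0,0,0],0],
  ],
)

```text
clock: 6.22
eef_pos: [433.8, 147.9, 143.3]
eef_rot: [-3.141, -0.006, 0.094]
wrist_force: [-0.1, 0.5, -0.2]
finger_gap: 65.7
```

```bash
python3 go.py 428.5 266.5 31 0.075
```

```text
t6.22 pos [433.8 147.9 143.3] rot [-3.141 -0.006  0.094] gap 65.7 F [-0.1  0.5 -0.2]
shift cm [  0.59 -11.85] 11.23 turn 0.019 rows 3.0
```

Emit:
arm_command(
  steps=[
    [0.7,[0.2,-3.9,0],0],
    [0.7,[0.2,-3.9,0],0],
    [0.7,[0.2,-3.9,0],0.02],
    [0.7,[0,0,0],0],
    [0.7,[0,0,0],0],
  ],
)

```text
clock: 6.63
eef_pos: [426.4, 265.6, 138.5]
eef_rot: [3.14, 0.002, 0.077]
wrist_force: [-0.3, 0.9, -0.3]
finger_gap: 65.5
```

```bash
python3 go.py 428.5 266.5 31 0.075;python3 - <<'E'
from h import *
p,d=manip.camera('scene');cv2.imwrite('pics/s5.png',cv2.resize(p[180:400,200:440,::-1],None,fx=3,fy=3)[:600])
E
```

```text
t6.63 pos [426.4 265.6 138.5] rot [3.14e+00 2.00e-03 7.70e-02] gap 65.5 F [-0.3  0.9 -0.3]
shift cm [ 0.21 -0.07] 10.75 turn 0.002 rows 0.1
```

View pics/s5.png

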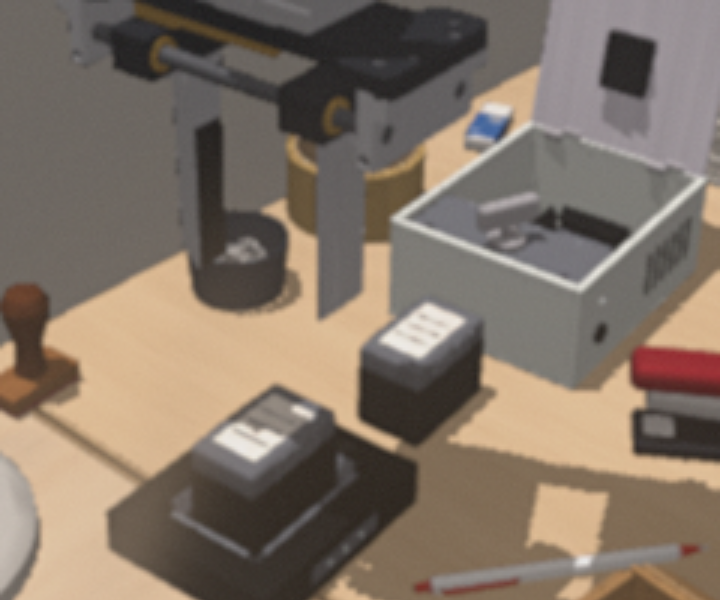

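Emit:
arm_command(
  steps=[
    [0.7,[0.1,0,4],0],
    [0.7,[0,0,4],0],
    [0.7,[0,0,2.5],0],
    [0.7,[0,0,0],0],
    [0.7,[0,0,0],0],
  ],
)

```text
clock: 7.1
eef_pos: [428.2, 263.5, 34.9]
eef_rot: [3.141, 0.002, 0.073]
wrist_force: [-0.3, 0.8, 1.0]
finger_gap: 65.6
```

Emit:
arm_command(
  steps=[
    [0.7,[0,-0.2,0.2],0],
    [0.3,[0,0,0],0],
    [0.3,[0,0,0],0],
    [0.3,[0,0,0],0],
    [0.3,[0,0,0],0],
  ],
)

```text
clock: 7.52
eef_pos: [428.6, 266.8, 34.2]
eef_rot: [-3.141, -0.001, 0.074]
wrist_force: [0.2, 0.7, 0.3]
finger_gap: 42.5
```

Emit:
arm_command(
  steps=[
    [0.3,[0,0,0],0],
    [0.3,[0,0,0],0],
  ],
)

```text
clock: 7.68
eef_pos: [428.5, 266.8, 34.0]
eef_rot: [-3.141, -0.001, 0.074]
wrist_force: [-1.7, -1.2, 6.0]
finger_gap: 40.2
```

Emit:
arm_command(
  steps=[
    [0.3,[0,0,-1],0],
    [0.3,[0,0,-3],0],
    [0.3,[0,0,-4],0],
    [0.3,[0,0,-4],0],
    [0.3,[0,0,0],0],
  ],
)

```text
clock: 8.1
eef_pos: [430.6, 268.0, 161.2]
eef_rot: [-3.137, -0.01, 0.074]
wrist_force: [1.2, 1.1, -0.2]
finger_gap: 39.8
```

```bash
python3 go.py 452 -9.5 36 0.094;python3 - <<'E'
from h import *
p,d=manip.camera('scene');cv2.imwrite('pics/s6.png',cv2.resize(p[180:400,200:440,::-1],None,fx=3,fy=3)[:600])
E
```

```text
t8.10 pos [430.6 268.  161.2] rot [-3.137 -0.01   0.074] gap 39.8 F [ 1.2  1.1 -0.2]
shift cm [ 0.08 27.83] 12.52 turn -0.02 rows 7.0
```

View pics/s6.png

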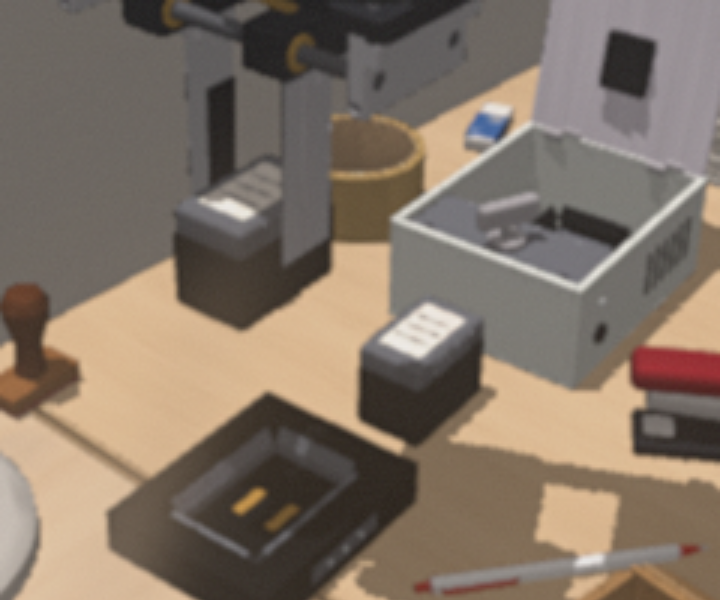

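Emit:
arm_command(
  steps=[
    [0.3,[0,4,0],-0.02],
    [0.3,[0,4,0],0],
    [0.3,[0,4,0],0],
    [0.3,[0,4,0],0],
    [0.3,[0,4,0],0],
  ],
)

```text
clock: 8.57
eef_pos: [445.3, 65.7, 152.4]
eef_rot: [-3.142, 0.002, 0.094]
wrist_force: [1.0, -0.4, -2.0]
finger_gap: 39.8
```

Emit:
arm_command(
  steps=[
    [0.3,[0,4,0],0],
    [0.3,[0,3,0],0],
    [0.3,[0,0.8,0],0],
    [0.3,[0,0,0],0],
    [0.3,[0,0,0],0],
  ],
)

```text
clock: 8.98
eef_pos: [453.1, -9.8, 152.7]
eef_rot: [-3.141, 0.001, 0.093]
wrist_force: [-0.5, 0.2, -0.8]
finger_gap: 39.6
```

```bash
python3 go.py 452 -9.5 36 0.094;python3 - <<'E'
from h import *
p,d=manip.camera('scene');cv2.imwrite('pics/s7.png',cv2.resize(p[130:310,300:480,::-1],None,fx=3,fy=3)[:600])
E
python3 go.py 452 -9.5 36 0.094
```

```text
t8.98 pos [453.1  -9.8 152.7] rot [-3.141e+00  1.000e-03  9.300e-02] gap 39.6 F [-0.5  0.2 -0.8]
shift cm [-0.11 -0.04] 11.67 turn -0.001 rows 0.0
t9.03 pos [453.2  -9.3 152.9] rot [-3.141e+00  1.000e-03  9.400e-02] gap 39.7 F [ 0.4 -0.  -1.9]
shift cm [-0.12  0.01] 11.69 turn 0.0 rows 0.0
```

View pics/s7.png

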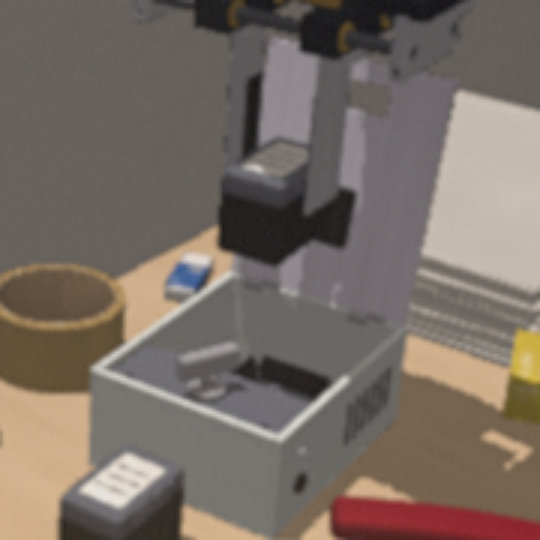

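Emit:
arm_command(
  steps=[
    [0.3,[-0.1,0,4],0],
    [0.3,[0,0,3],0],
    [0.3,[0,0,2],0],
    [0.3,[0,0,1],0],
    [0.3,[0,0,0.5],0],
  ],
)

```text
clock: 9.45
eef_pos: [451.9, -9.1, 47.2]
eef_rot: [-3.141, 0.002, 0.096]
wrist_force: [0.2, -0.2, -1.6]
finger_gap: 39.8
```

Emit:
arm_command(
  steps=[
    [0.3,[0,0,0.5],0],
    [0.3,[0,0,0.3],0],
    [0.3,[0,0,0],0],
  ],
)

```text
clock: 9.7
eef_pos: [452.9, -10.1, 40.8]
eef_rot: [3.141, -0.001, 0.094]
wrist_force: [-0.1, 0.6, -1.5]
finger_gap: 39.8
```

Emit:
arm_command(
  steps=[
    [0.3,[0,0,0.3],0],
    [0.3,[0,0,0.1],0],
    [0.3,[0,0,0],0],
  ],
)

```text
clock: 9.95
eef_pos: [452.7, -10.3, 36.6]
eef_rot: [3.142, -0.0, 0.094]
wrist_force: [-0.0, 0.9, -2.7]
finger_gap: 39.7
```

Emit:
arm_command(
  steps=[
    [0.3,[0,0,0.1],0],
    [0.3,[0,0,0],0],
    [0.7,[0,0,0],0],
    [0.7,[0,0,0],0],
    [0.7,[0,0,0],0],
  ],
)

```text
clock: 10.37
eef_pos: [452.7, -10.3, 35.6]
eef_rot: [3.142, -0.0, 0.094]
wrist_force: [0.0, 0.2, -0.5]
finger_gap: 56.6
```

Emit:
arm_command(
  steps=[
    [0.7,[0,0,-3],0],
    [0.7,[0,0,-4],0],
    [0.7,[0,0,-4],0],
    [0.7,[0,0,0],0],
  ],
)

```text
clock: 10.7
eef_pos: [455.3, -10.5, 152.3]
eef_rot: [3.14, -0.01, 0.094]
wrist_force: [1.2, -0.1, 0.4]
finger_gap: 65.6
```

```bash
python3 go.py 433 147.7 23 0.094;python3 - <<'E'
from h import *
p,d=manip.camera('scene');cv2.imwrite('pics/s8.png',cv2.resize(p[130:310,300:480,::-1],None,fx=3,fy=3)[:600])
E
```

```text
t10.70 pos [455.3 -10.5 152.3] rot [ 3.14  -0.01   0.094] gap 65.6 F [ 1.2 -0.1  0.4]
shift cm [ -0.74 -15.96] 12.93 turn 0.0 rows 4.0
```

View pics/s8.png

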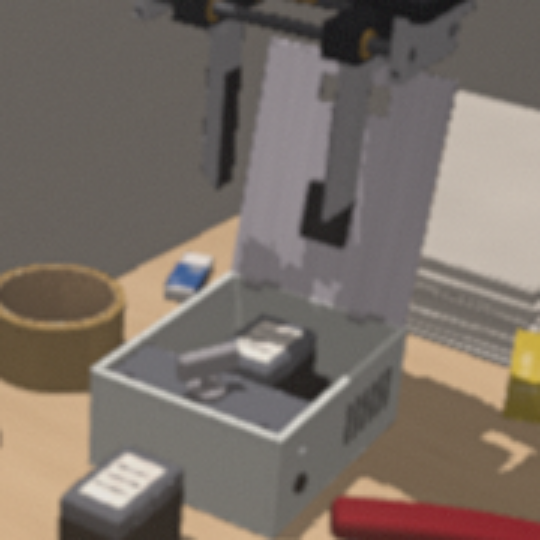

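Charged pack sits in the box at about (275,340), same as the original did. Now the spent one.

Emit:
arm_command(
  steps=[
    [0.7,[-0.1,-4,0],0],
    [0.7,[-0.1,-4,0],0],
    [0.7,[-0.1,-4,0],0],
    [0.7,[-0.2,-3.9,0],0],
    [0.7,[0,0,0],0],
  ],
)

```text
clock: 11.17
eef_pos: [431.1, 152.3, 144.5]
eef_rot: [-3.141, 0.001, 0.099]
wrist_force: [0.2, -0.9, -0.4]
finger_gap: 65.5
```

Emit:
arm_command(
  steps=[
    [0.7,[0,0,4],0],
    [0.7,[0,0,4],0],
    [0.7,[0,0,3],0],
    [0.7,[0,0,1.2],0],
    [0.7,[0,0,0],0],
  ],
)

```text
clock: 11.58
eef_pos: [430.4, 146.8, 20.0]
eef_rot: [3.141, 0.006, 0.094]
wrist_force: [0.5, 0.1, 0.1]
finger_gap: 65.4
```

```bash
python3 go.py 433 147.7 23 0.094;python3 - <<'E'
from h import *
p,d=manip.camera('scene');cv2.imwrite('pics/s9.png',cv2.resize(p[180:400,200:440,::-1],None,fx=3,fy=3)[:600])
E
```

```text
t11.58 pos [430.4 146.8  20. ] rot [3.141 0.006 0.094] gap 65.4 F [0.5 0.1 0.1]
shift cm [ 0.26 -0.07] -0.3 turn -0.0 rows 0.1
```

View pics/s9.png

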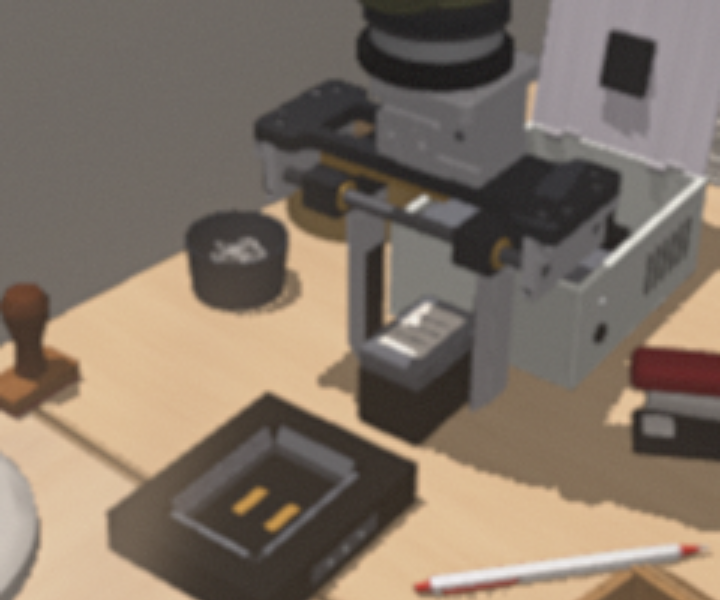

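Emit:
arm_command(
  steps=[
    [0.7,[0.1,0,-0.1],0],
    [0.3,[0,0,0],0],
    [0.3,[0,0,0],0],
    [0.3,[0,0,0],0],
    [0.3,[0,0,0],0],
  ],
)

```text
clock: 12.05
eef_pos: [433.9, 147.7, 25.0]
eef_rot: [-3.141, -0.001, 0.094]
wrist_force: [-0.8, -0.7, -0.9]
finger_gap: 42.4
```

Emit:
arm_command(
  steps=[
    [0.3,[0,0,0],0],
    [0.3,[0,0,0],0],
  ],
)

```text
clock: 12.22
eef_pos: [433.8, 147.7, 24.9]
eef_rot: [-3.142, -0.001, 0.094]
wrist_force: [-1.7, -0.6, 6.7]
finger_gap: 40.1
```

Emit:
arm_command(
  steps=[
    [0.3,[0,0,-1],0],
    [0.3,[0,0,-3],0],
    [0.3,[0,0,-4],0],
    [0.3,[0,0,-3],0],
    [0.3,[0,0,0],0],
  ],
)

```text
clock: 12.63
eef_pos: [435.9, 148.3, 140.5]
eef_rot: [-3.14, -0.009, 0.094]
wrist_force: [-0.3, -0.3, -1.1]
finger_gap: 40.0
```

```bash
python3 go.py 428.5 267 31 0.077
```

```text
t12.63 pos [435.9 148.3 140.5] rot [-3.14  -0.009  0.094] gap 40.0 F [-0.3 -0.3 -1.1]
shift cm [  0.38 -11.89] 10.95 turn 0.017 rows 3.0
```

Emit:
arm_command(
  steps=[
    [0.3,[0.2,-4,0],0],
    [0.3,[0.2,-4,0],0],
    [0.3,[0.1,-3.9,0],0.02],
    [0.3,[0,0,0],0],
    [0.3,[0,0,0],0],
  ],
)

```text
clock: 13.05
eef_pos: [426.7, 267.8, 133.9]
eef_rot: [3.141, 0.001, 0.077]
wrist_force: [0.1, -0.8, -2.5]
finger_gap: 40.0
```

Emit:
arm_command(
  steps=[
    [0.3,[0,0,4],0],
    [0.3,[0,0,3],0],
    [0.3,[0,0,1.5],0],
    [0.3,[0,0,0.5],0],
    [0.3,[0,0,0],0],
  ],
)

```text
clock: 13.47
eef_pos: [427.1, 265.6, 43.5]
eef_rot: [3.141, 0.002, 0.073]
wrist_force: [0.2, 0.1, -2.5]
finger_gap: 39.9
```

```bash
python3 go.py 428.5 267 35 0.077;python3 - <<'E'
from h import *
p,d=manip.camera('scene');cv2.imwrite('pics/s10.png',cv2.resize(p[230:400,200:360,::-1],None,fx=3.5,fy=3.5)[:600])
E
```

```text
t13.47 pos [427.1 265.6  43.5] rot [3.141e+00 2.000e-03 7.300e-02] gap 39.9 F [ 0.2  0.1 -2.5]
shift cm [ 0.15 -0.13] 0.85 turn -0.004 rows 0.1
```

View pics/s10.png

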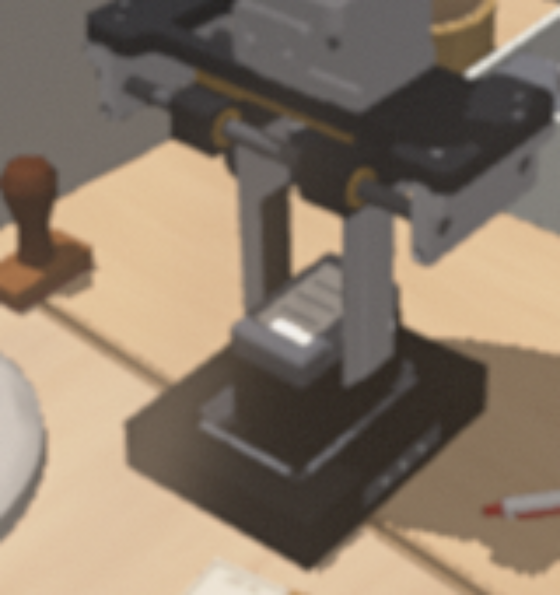

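Going in well; lower the rest slowly.

Emit:
arm_command(
  steps=[
    [0.3,[0.1,0,0.4],0],
    [0.3,[0,0,0.2],0],
    [0.3,[0,0,0.1],0],
    [0.3,[0,0,0],0],
  ],
)

```text
clock: 13.85
eef_pos: [429.4, 267.4, 38.9]
eef_rot: [-3.139, -0.003, 0.074]
wrist_force: [-2.0, 5.4, 7.1]
finger_gap: 39.8
```

Emit:
arm_command(
  steps=[
    [0.3,[0,-0.2,0],0],
    [0.3,[0,0,0.2],0],
    [0.3,[0,0,0.1],0],
    [0.3,[0,0,0],0],
  ],
)

```text
clock: 14.18
eef_pos: [429.0, 268.1, 35.1]
eef_rot: [3.141, -0.001, 0.074]
wrist_force: [-1.2, -4.0, 8.8]
finger_gap: 39.9
```

Emit:
arm_command(
  steps=[
    [0.7,[0,0,0],0],
    [0.7,[0,0,0],0],
    [0.7,[0,0,0],0],
    [0.7,[0,0,-3],0],
    [0.7,[0,0,-4],0],
  ],
)

```text
clock: 14.6
eef_pos: [426.7, 267.7, 102.6]
eef_rot: [3.139, 0.006, 0.074]
wrist_force: [0.1, 0.0, 0.7]
finger_gap: 65.3
```

Emit:
arm_command(
  steps=[
    [0.3,[0,0,-4],0],
    [0.3,[0,0,-4],0],
    [0.3,[0,0,0],0],
    [0.3,[0,0,0],0],
  ],
)

```text
clock: 14.93
eef_pos: [429.0, 269.0, 186.1]
eef_rot: [-3.14, -0.004, 0.074]
wrist_force: [-0.8, 0.4, -1.2]
finger_gap: 42.4
```

```bash
python3 go.py 444.5 60 200 -0.317;python3 - <<'E'
from h import *
p,d=manip.camera('scene');cv2.imwrite('pics/s11.png',cv2.resize(p[230:400,200:360,::-1],None,fx=3.5,fy=3.5)[:600]);P=cloud('scene',d)
q=proj('scene',[[429,262,60],[429,275,60],[400,312,24]]).round().astype(int)
for u,v in q:print(P[v-1:v+2,u-1:u+2].reshape(-1,3).mean(0).round(1))
p,d=manip.camera('top');cv2.imwrite('pics/t11.png',cv2.resize(p[200:330,190:450,::-1],None,fx=3,fy=3)[:600]);P=cloud('top',d)
q=proj('top',[[452,-9,62]]).round().astype(int)
for u,v in q:print(P[v-1:v+2,u-1:u+2].reshape(-1,3).mean(0).round(1))
E
```

```text
t14.93 pos [429.  269.  186.1] rot [-3.14  -0.004  0.074] gap 42.4 F [-0.8  0.4 -1.2]
shift cm [ 0.   20.96] -1.39 turn 0.391 rows 5.2
[429.  262.6  61.1]
[381.2 320.9 112. ]
[399.1 313.   24.7]
[451.3  -8.6  62.4]
```

View pics/s11.png

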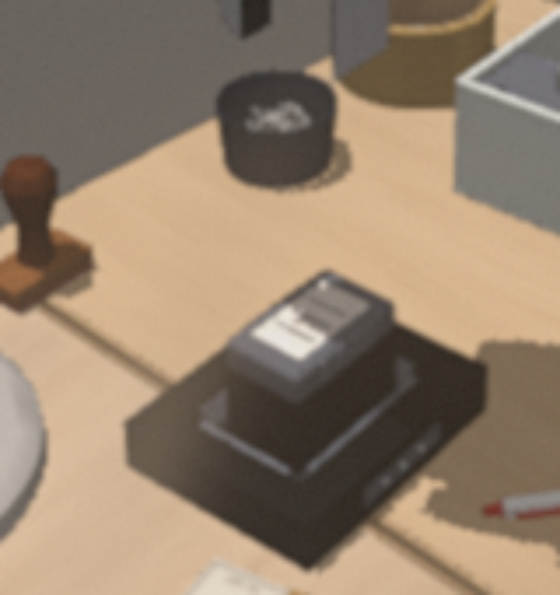

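View pics/t11.png

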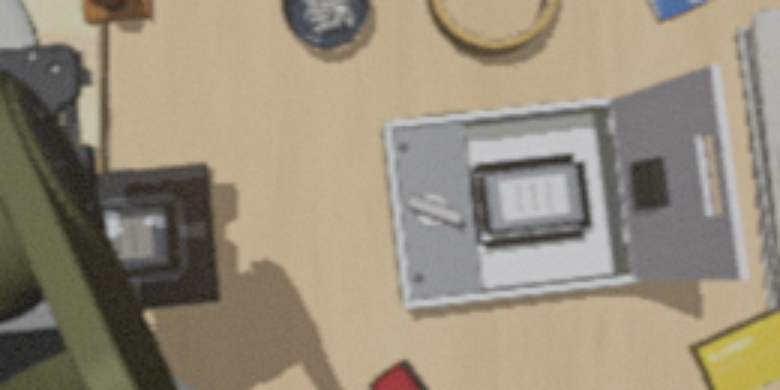

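Emit:
arm_command(
  steps=[
    [0.3,[0,4,0.5],0],
    [0.3,[0,4,0.5],0],
    [0.3,[0,4,0.5],0],
    [0.3,[0,4,0.5],0],
    [0.3,[0,4,1],0],
  ],
)

```text
clock: 15.45
eef_pos: [442.4, 67.5, 153.2]
eef_rot: [3.142, 0.001, 0.074]
wrist_force: [0.9, 0.7, -0.0]
finger_gap: 27.8
```

Emit:
arm_command(
  steps=[
    [0.3,[0,0.9,1],0.12],
    [0.3,[0,0,1],0.12],
    [0.3,[0,0,1],0.12],
    [0.3,[0,0,0],0.03],
    [0.3,[0,0,0],0],
  ],
)

```text
clock: 15.87
eef_pos: [442.7, 60.0, 122.4]
eef_rot: [3.14, 0.004, -0.318]
wrist_force: [0.1, -0.1, 0.6]
finger_gap: 28.3
```

```bash
python3 go.py 444.7 60 70 -0.317;python3 - <<'E'
from h import *
p,d=manip.camera('scene');cv2.imwrite('pics/s12.png',cv2.resize(p[160:310,310:470,::-1],None,fx=4,fy=4)[:600])
E
```

```text
t15.87 pos [442.7  60.  122.4] rot [ 3.14   0.004 -0.318] gap 28.3 F [ 0.1 -0.1  0.6]
shift cm [ 0.19 -0.06] 5.24 turn -0.001 rows 0.1
```

View pics/s12.png

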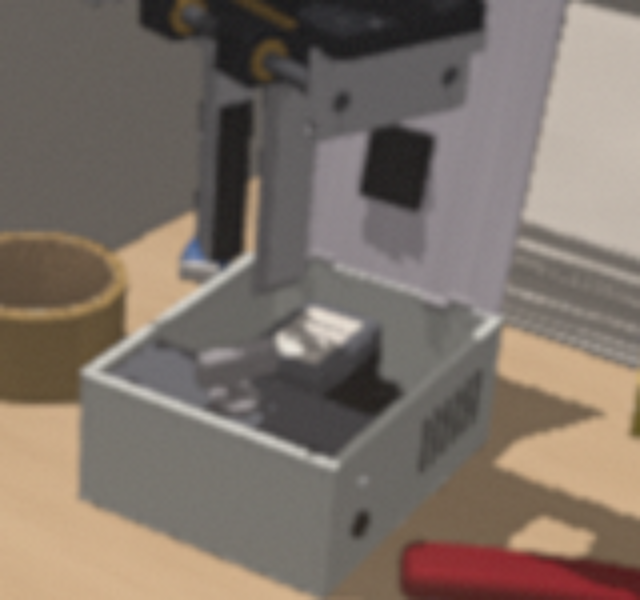

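Emit:
arm_command(
  steps=[
    [0.3,[0.1,0,2],0],
    [0.3,[0,0,2],0],
    [0.3,[0,0,0.8],0],
    [0.3,[0,0,0],0],
    [0.3,[0,0,0],0],
  ],
)

```text
clock: 16.33
eef_pos: [444.7, 60.0, 76.6]
eef_rot: [3.141, 0.001, -0.315]
wrist_force: [1.0, -0.2, 0.2]
finger_gap: 28.1
```

```bash
python3 go.py 444.7 60 70 -0.317;python3 - <<'E'
from h import *
p,d=manip.camera('scene');cv2.imwrite('pics/s13.png',cv2.resize(p[160:310,310:470,::-1],None,fx=4,fy=4)[:600])
E
```

```text
t16.33 pos [444.7  60.   76.6] rot [ 3.141e+00  1.000e-03 -3.150e-01] gap 28.1 F [ 1.  -0.2  0.2]
shift cm [0. 0.] 0.66 turn 0.002 rows 0.0
```

View pics/s13.png

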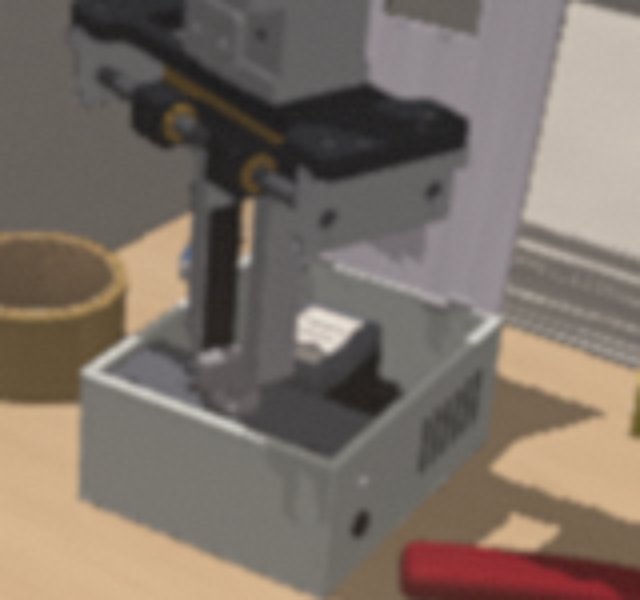

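Emit:
arm_command(
  steps=[
    [0.3,[0,0,0.5],0],
    [0.05,[0,0,0],0],
    [0.05,[0,0,0],0],
    [0.05,[0,0,0],0],
    [0.05,[0,0,0],0],
  ],
  force=20,
)

```text
clock: 16.8
eef_pos: [444.8, 60.0, 71.7]
eef_rot: [-3.141, -0.0, -0.316]
wrist_force: [-0.4, 0.3, 0.6]
finger_gap: 9.0
```

Emit:
arm_command(
  steps=[
    [0.05,[0,0,0],0],
    [0.05,[0,0,0],0],
  ],
)

```text
clock: 16.97
eef_pos: [444.8, 60.0, 71.7]
eef_rot: [-3.141, -0.0, -0.316]
wrist_force: [-2.6, 0.7, 4.7]
finger_gap: 9.1
```

Emit:
arm_command(
  steps=[
    [0.05,[0,0,0],0.1],
    [0.05,[0,0,0],0.1],
    [0.05,[0,0,0],0.1],
    [0.05,[0,0,0],0.1],
    [0.05,[0,0,0],0.1],
  ],
)

```text
clock: 17.38
eef_pos: [444.7, 60.0, 71.7]
eef_rot: [-3.142, 0.0, -0.821]
wrist_force: [-2.9, 0.3, 6.2]
finger_gap: 8.4
```

Emit:
arm_command(
  steps=[
    [0.05,[0,0,0],0.12],
    [0.05,[0,0,0],0.12],
    [0.05,[0,0,0],0.12],
    [0.05,[0,0,0],0.12],
    [0.05,[0,0,0],0.12],
  ],
)

```text
clock: 17.8
eef_pos: [444.7, 60.1, 71.7]
eef_rot: [3.142, 0.0, -1.422]
wrist_force: [-3.2, 1.6, 5.2]
finger_gap: 9.0
```

Emit:
arm_command(
  steps=[
    [0.05,[0,0,0],0.06],
    [0.05,[0,0,0],0],
    [0.05,[0,0,0],0],
  ],
)

```text
clock: 18.05
eef_pos: [444.7, 60.1, 71.7]
eef_rot: [3.142, 0.0, -1.476]
wrist_force: [-3.4, 1.2, 6.4]
finger_gap: 8.9
```

```bash
python3 go.py 444.7 60 70 -1.475;python3 - <<'E'
from h import *
p,d=manip.camera('scene');cv2.imwrite('pics/s14.png',cv2.resize(p[160:310,310:470,::-1],None,fx=4,fy=4)[:600])
E
```

```text
t18.05 pos [444.7  60.1  71.7] rot [ 3.142  0.    -1.476] gap 8.9 F [-3.4  1.2  6.4]
shift cm [ 0.01 -0.  ] 0.17 turn -0.001 rows 0.0
```

View pics/s14.png

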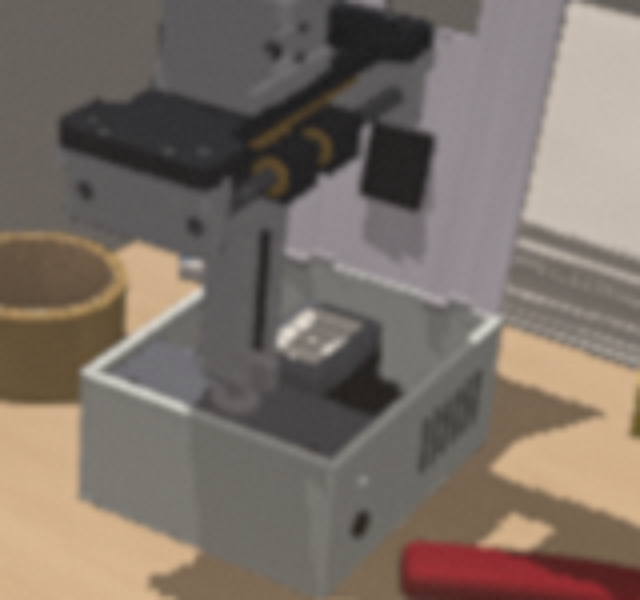

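Emit:
arm_command(
  steps=[
    [0.3,[0,0,0],0],
    [0.3,[0,0,0],0],
    [0.3,[0,0,-2],0],
    [0.3,[0,0,-4],0],
    [0.3,[0,0,-4],0],
  ],
)

```text
clock: 18.52
eef_pos: [443.9, 59.8, 172.0]
eef_rot: [3.139, 0.0, -1.476]
wrist_force: [0.7, 0.9, 0.0]
finger_gap: 27.9
```

Emit:
arm_command(
  steps=[
    [0,[0,0,-4],-0.12],
    [0,[0,0,-4],-0.12],
    [0,[0,0,-4],-0.12],
    [0,[0,0,0],-0.12],
    [0,[0,0,0],-0.12],
  ],
)

```text
clock: 18.93
eef_pos: [445.4, 59.9, 293.6]
eef_rot: [-3.138, -0.003, -0.87]
wrist_force: [-0.1, 0.3, -0.5]
finger_gap: 0.8
```

```bash
python3 go.py 462 -135 285 0.096;python3 - <<'E'
from h import *
p,d=manip.camera('scene');cv2.imwrite('pics/s15.png',cv2.resize(p[130:310,310:470,::-1],None,fx=3.3,fy=3.3)[:600])
p,d2=manip.camera('top');cv2.imwrite('pics/t15.png',cv2.resize(p[215:315,310:450,::-1],None,fx=5,fy=5))
for n,dd in(('scene',d),('top',d2)):
  X=cloud(n,dd).reshape(-1,3);m=(X[:,0]>420)&(X[:,0]<500)&(X[:,1]>-115)&(X[:,1]<-72)&(X[:,2]>100)&(X[:,2]<230)
  k=X[m];print(np.polyfit(k[:,2],k[:,1],1),len(k))
  m=(X[:,0]>350)&(X[:,0]<560)&(X[:,1]>-220)&(X[:,1]<-125)&(X[:,2]>3)&(X[:,2]<230);print('behind',np.percentile(X[m][:,2],[50,99]),X[m].max(0))
E
```

```text
t18.93 pos [445.4  59.9 293.6] rot [-3.138e+00 -3.000e-03 -8.700e-01] gap 0.8 F [-0.1  0.3 -0.5]
shift cm [15.97 11.3 ] 0.86 turn -0.966 rows 8.1
[ -0.19649168 -53.41931255] 2098
behind [43.38137688 61.94324179] [ 462.13030727 -131.75659587   62.80866887]Traceback (most recent call last):
  File "<stdin>", line 6, in <module>
    raise TypeError("expected non-empty vector for x")
TypeError: expected non-empty vector for x
```

View pics/s15.png

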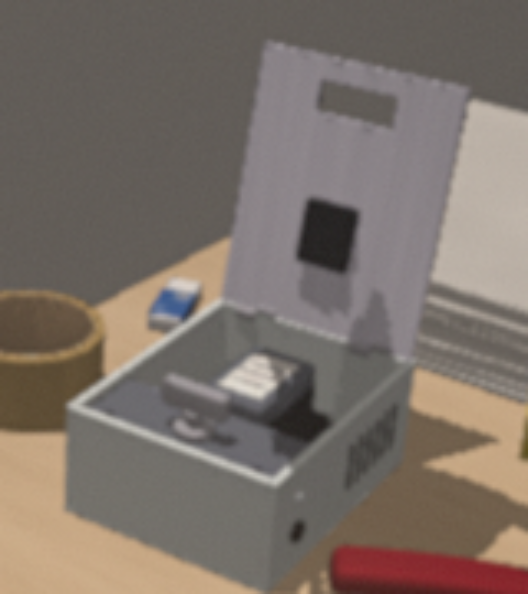

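View pics/t15.png

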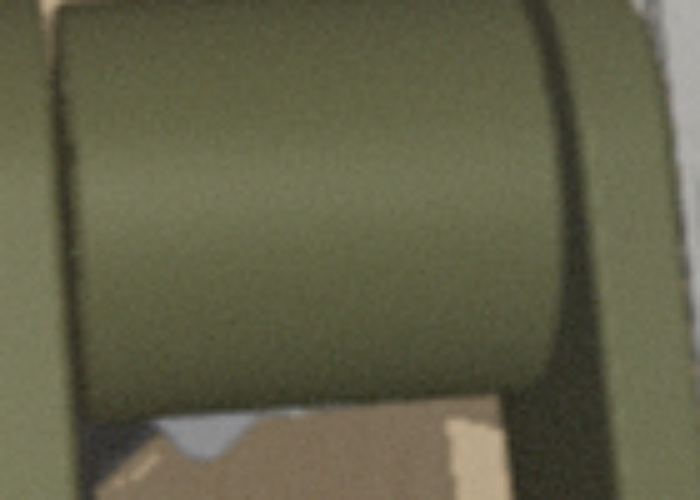

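Emit:
arm_command(
  steps=[
    [0,[0,0,0],-0.12],
    [0,[0,0,0],-0.12],
    [0,[0,0,0],-0.12],
    [0,[0,0,0],-0.12],
    [0,[0,0,0],-0.12],
  ],
)

```text
clock: 19.45
eef_pos: [444.6, 59.9, 290.9]
eef_rot: [3.141, 0.001, -0.275]
wrist_force: [0.6, -0.9, 0.2]
finger_gap: 0.5
```

Emit:
arm_command(
  steps=[
    [0,[0,0,0],-0.12],
    [0,[0,0,0],-0.12],
    [0,[0,0,0],-0.12],
    [0,[0,0,0],0],
  ],
)

```text
clock: 19.78
eef_pos: [444.6, 59.9, 291.0]
eef_rot: [3.142, 0.001, 0.085]
wrist_force: [-0.8, -0.1, 0.3]
finger_gap: 0.6
```

```bash
python3 go.py 464 -140 165 0.096
```

```text
t19.78 pos [444.6  59.9 291. ] rot [3.142e+00 1.000e-03 8.500e-02] gap 0.6 F [-0.8 -0.1  0.3]
shift cm [ 0.22 20.08] 12.6 turn -0.011 rows 5.0
```

Emit:
arm_command(
  steps=[
    [0,[0.2,4,0],0],
    [0,[0,4,0],0],
    [0,[0,4,0],0],
    [0,[0,4,0],0],
    [0,[0,4,0],0],
  ],
)

```text
clock: 20.2
eef_pos: [463.2, -141.1, 291.2]
eef_rot: [-3.142, 0.0, 0.076]
wrist_force: [0.1, 1.0, 0.9]
finger_gap: 0.6
```

Emit:
arm_command(
  steps=[
    [0,[0,0,1],-0.01],
    [0,[0,0,3],0],
    [0,[0,0,4],0],
    [0,[0,0,4],0],
    [0,[0,0,0],0],
  ],
)

```text
clock: 20.62
eef_pos: [460.4, -137.9, 164.8]
eef_rot: [-3.137, 0.01, 0.087]
wrist_force: [-0.7, 0.8, -0.7]
finger_gap: 0.5
```

```bash
python3 go.py 464 -140 165 0.096;python3 - <<'E'
from h import *
p,d=manip.camera('scene');cv2.imwrite('pics/s16.png',cv2.resize(p[60:310,310:530,::-1],None,fx=2.4,fy=2.4)[:600])
E
```

```text
t20.62 pos [ 460.4 -137.9  164.8] rot [-3.137  0.01   0.087] gap 0.5 F [-0.7  0.8 -0.7]
shift cm [0.34 0.24] -0.02 turn -0.009 rows 0.1
```

View pics/s16.png

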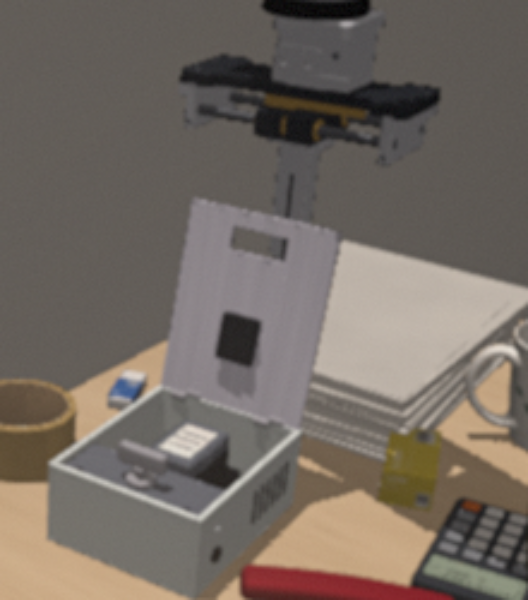

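Emit:
arm_command(
  steps=[
    [0,[0,-2.8,0.3],-0.01],
    [0,[0,-1.2,0],0],
    [0,[0,-1.2,0],0],
    [0,[0,-1,0],0],
    [0,[0,0,0],0],
  ],
)

```text
clock: 21.08
eef_pos: [457.7, -76.2, 169.7]
eef_rot: [3.141, -0.002, 0.105]
wrist_force: [-0.1, 0.2, -0.1]
finger_gap: 0.4
```

```bash
cat > st.py <<'E'
import sys
from h import *
s=manip.read_state();p=s['eef_pos'];d=p[:2]-[457.1,-65.4];c,sn=np.cos(.096),np.sin(.096)
print('hinge-rel x %.1f y %.1f z %.1f'%(c*d[0]+sn*d[1],-sn*d[0]+c*d[1],p[2]),s['eef_rot'].round(3),s['wrist_force'].round(1),s['clock'])
p,d=manip.camera('scene');cv2.imwrite('pics/%s.png'%sys.argv[1],cv2.resize(p[60:310,310:530,::-1],None,fx=2.4,fy=2.4)[:600])
E
python3 st.py c1
```

```text
hinge-rel x -0.4 y -10.8 z 169.7 [ 3.141e+00 -2.000e-03  1.050e-01] [-0.1  0.2 -0.1] 21.0833
```

View pics/c1.png

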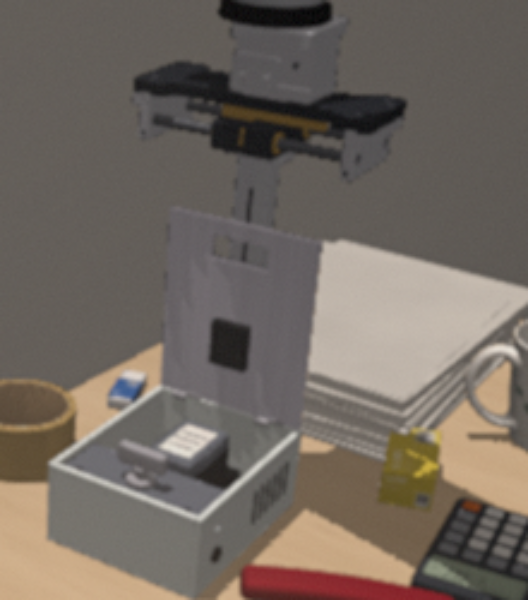

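Emit:
arm_command(
  steps=[
    [0,[0,-1.5,0.6],0.01],
    [0,[0,-1.9,0.5],0],
    [0,[0,-1.8,0.9],0],
    [0,[0,-0.8,0.6],0],
    [0,[0,0,0],0],
  ],
)

```text
clock: 21.55
eef_pos: [451.1, -17.1, 141.7]
eef_rot: [-3.141, 0.001, 0.095]
wrist_force: [0.1, -1.2, -0.1]
finger_gap: 0.6
```

```bash
python3 st.py c2
```

```text
hinge-rel x -1.3 y 48.7 z 141.7 [-3.141e+00  1.000e-03  9.500e-02] [ 0.1 -1.2 -0.1] 21.55
```

View pics/c2.png

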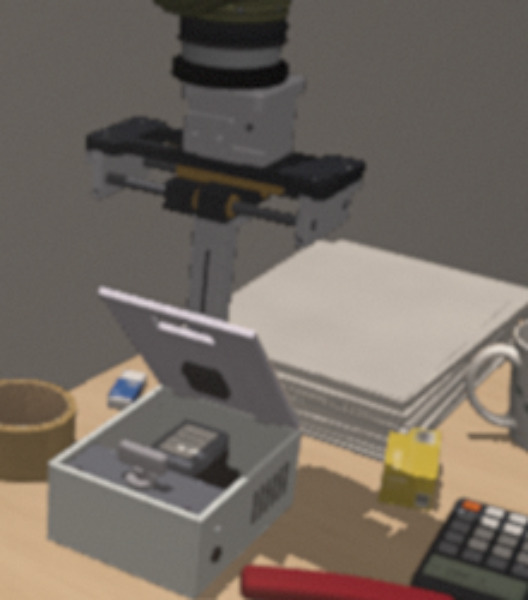

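Emit:
arm_command(
  steps=[
    [0,[0,-0.8,0.3],0],
    [0,[0,-1.3,1.4],0],
    [0,[0,-1,1.5],0],
    [0,[0,0,0],0],
  ],
)

```text
clock: 21.93
eef_pos: [447.6, 13.7, 108.6]
eef_rot: [-3.141, 0.003, 0.094]
wrist_force: [0.4, -0.3, -1.1]
finger_gap: 0.3
```

```bash
python3 st.py c3
```

```text
hinge-rel x -1.8 y 79.7 z 108.6 [-3.141e+00  3.000e-03  9.400e-02] [ 0.4 -0.3 -1.1] 21.9333
```

View pics/c3.png

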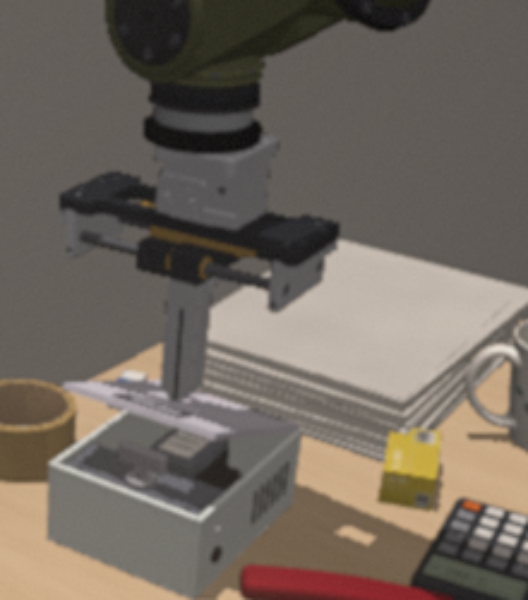

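Emit:
arm_command(
  steps=[
    [0,[0,-0.6,1],0],
    [0,[0,-0.4,1],0],
    [0,[0,-0.2,0.7],0],
    [0,[0,0,0],0],
  ],
)

```text
clock: 22.32
eef_pos: [446.9, 25.2, 82.1]
eef_rot: [-3.141, 0.002, 0.094]
wrist_force: [-0.5, -0.4, -0.5]
finger_gap: 0.8
```

```bash
python3 st.py c4
```

```text
hinge-rel x -1.5 y 91.2 z 82.1 [-3.141e+00  2.000e-03  9.400e-02] [-0.5 -0.4 -0.5] 22.3167
```

View pics/c4.png

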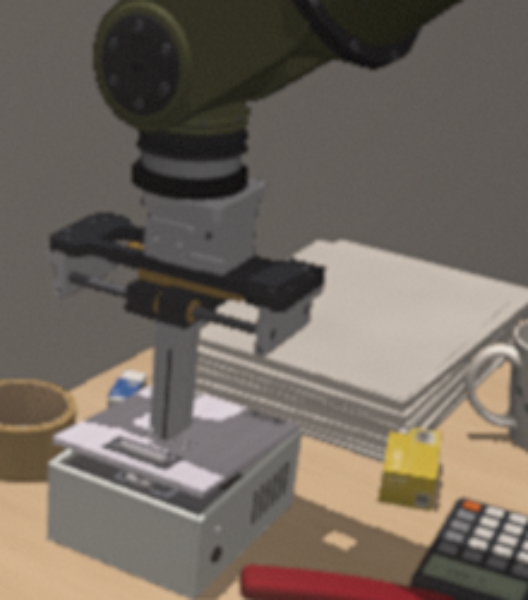

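Emit:
arm_command(
  steps=[
    [0,[0,-0.1,0.5],0],
    [0,[0,0,0.3],0],
    [0,[0,0,0.1],0],
    [0,[0,0,0],0],
  ],
)

```text
clock: 22.7
eef_pos: [447.6, 26.1, 74.4]
eef_rot: [-3.141, -0.0, 0.094]
wrist_force: [-0.1, 1.4, 0.6]
finger_gap: 0.6
```

```bash
python3 st.py c5
```

```text
hinge-rel x -0.7 y 91.9 z 74.4 [-3.141 -0.     0.094] [-0.1  1.4  0.6] 22.7
```

View pics/c5.png

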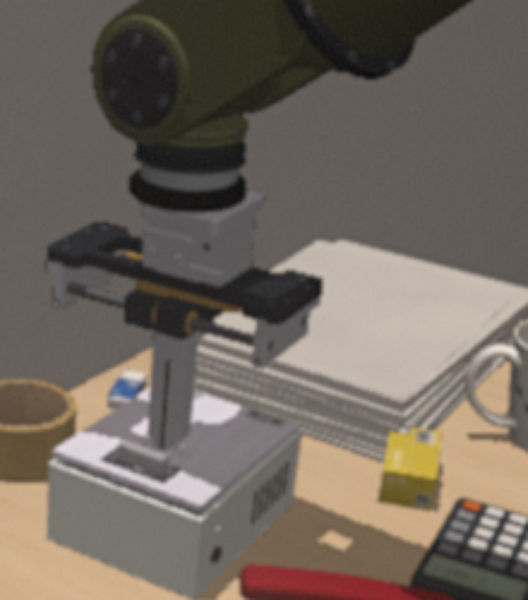

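Wing is coming up through the slot. Press on gradually, watching force.

Emit:
arm_command(
  steps=[
    [0,[0,0,0.2],0],
    [0,[0,0,0],0],
    [0,[0,0,0],0],
  ],
)

```text
clock: 23.0
eef_pos: [447.5, 26.1, 72.6]
eef_rot: [-3.142, -0.0, 0.094]
wrist_force: [1.0, 2.1, 2.1]
finger_gap: 0.6
```

Emit:
arm_command(
  steps=[
    [0,[0,0,0.1],0],
    [0,[0,0,0],0],
    [0,[0,0,0],0],
  ],
)

```text
clock: 23.25
eef_pos: [447.6, 26.1, 71.6]
eef_rot: [-3.141, -0.0, 0.094]
wrist_force: [-0.7, 2.2, 5.1]
finger_gap: 0.4
```

Emit:
arm_command(
  steps=[
    [0,[0,0,0.1],0],
    [0,[0,0,0],0],
    [0,[0,0,0],0],
  ],
)

```text
clock: 23.5
eef_pos: [447.6, 26.2, 71.1]
eef_rot: [-3.141, -0.001, 0.094]
wrist_force: [-3.6, 3.4, 13.3]
finger_gap: 0.8
```

Emit:
arm_command(
  steps=[
    [0,[0,0,0.05],0],
    [0,[0,0,0],0],
    [0,[0,0,0],0],
    [0,[0,0,0],0],
  ],
)

```text
clock: 23.83
eef_pos: [447.7, 26.2, 70.9]
eef_rot: [-3.141, -0.001, 0.094]
wrist_force: [-5.2, 3.3, 18.0]
finger_gap: 0.6
```

```bash
python3 st.py c6
python3 - <<'E'
from h import *
p,d=manip.camera('scene');cv2.imwrite('pics/c7.png',cv2.resize(p[210:330,315:445,::-1],None,fx=5,fy=5));P=cloud('scene',d)
X=P.reshape(-1,3);c,s=np.cos(.096),np.sin(.096);D=X[:,:2]-[457.1,-65.4];x=c*D[:,0]+s*D[:,1];y=-s*D[:,0]+c*D[:,1]
m=(x>-58)&(x<58)&(y>5)&(y<148)&(abs(X[:,2]-75)<20)&((abs(x)>30))
A=np.c_[x,y,np.ones_like(x)][m];z=X[m][:,2];k=np.ones(len(z),bool)
for _ in range(4):
    q=np.linalg.lstsq(A[k],z[k],rcond=None)[0];k=abs(A@q-z)<4
print('cover plane',q,k.sum())
w=(abs(x)<25)&(abs(y-126)<8)&(X[:,2]>80)&(X[:,2]<95);print('wing pts',w.sum(),np.polyfit(x[w],y[w],1))
print(manip.read_state()['wrist_force'])
q=proj('scene',[[429,265,60]]).round().astype(int)[0];print(P[q[1],q[0]])
E
```

```text
hinge-rel x -0.6 y 92.1 z 70.9 [-3.141e+00 -1.000e-03  9.400e-02] [-5.2  3.3 18. ] 23.8333
cover plane [ 5.39524682e-05 -3.71699071e-03  7.18848228e+01] 1196
wing pts 127 [2.00008216e-02 1.27631153e+02]
[-4.18423122  3.56771407 18.32372566]
[428.79183596 264.81988614  60.68737054]
```

View pics/c7.png

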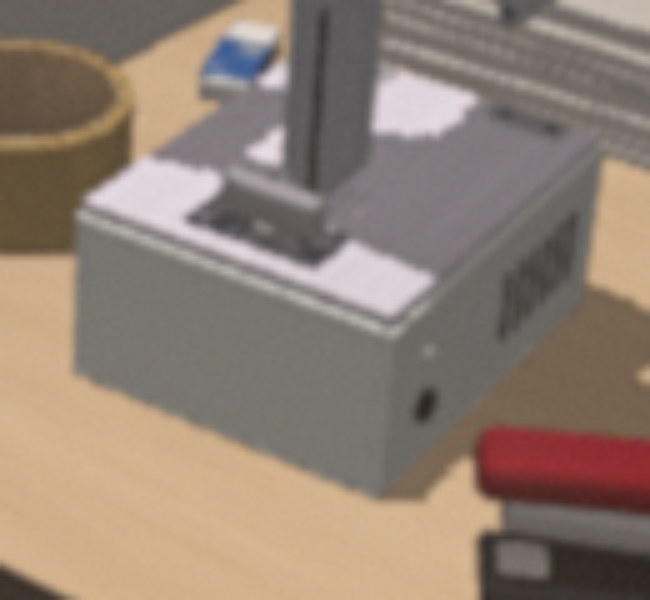

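```bash
python3 -c "
from cell import manip
print(manip.sign_off());print(manip.read_state()['wrist_force'])"
```

```text
the job is handed in; nothing more can be done
None
the job is handed in; nothing more can be done
```

The packs are swapped, the wing is lined up with the slot, and the cover is shut. I handed the job in at about 24 s with the fingers still holding the cover down; no verdict was reported.

Last checks:
- **Cover:** the depth plane across it has a slope of about -0.004 rad, so it lies flat. The wing stands up through the slot.
- **Wing:** about 0.02 rad from the slot line.
- **Finger press:** the fingertips were at 70.9 mm with about 18 N of upward force at the wrist.
- **Spent pack in the charger:** its top measures about 61 mm high, against 60 mm expected. It touched the pocket's flared wall on the way down and went home after a 2 mm shift.
- **Charged pack in the box:** its top measured about 62 mm before I closed the cover, as expected. I couldn't see it after that.
- **Tape roll, clip tub and hand stamp:** I kept the arm clear of them and they looked in place in the pictures, but I did not measure their final positions.

The only mismatch was in the arm's own position readings, which wandered by 1 to 3 mm just after moves. I corrected for that as I went, and no check failed.

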